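# Sort a pile of parts into their trays

### The arm

A 6-joint arm with a two-finger parallel gripper is mounted at the origin on a cart in front of the work surface, level with it; the furniture and walls round the work are solid. World frame = base frame: x ahead of the robot, y to its left, z up, the work surface at z = 0. Lengths are in mm, angles in rad, forces in N, time in s.
With the tool pointing down it reaches from about 250 to 800 mm from the base axis. Payload 8.5 kg.
Tool frame: the origin (TCP) lies at the very end of the fingers, on their centre line; the grasp point (between the pads) lies 19 mm behind it; z points along the fingers, y is the line along which they close (so a half turn about z gives the same grasp; the last joint's range is limited). The gripper opens to 85 mm and grips with 20 to 120 N. Pads are 22 mm wide; open, the fingers measure 114 mm over their backs; the gripper's body (76 mm by 85 mm) begins 54 mm behind the grasp point. The pads swing forward as they close: fully open they stand 13 mm farther back than shut.
Start: joints at [-1.178, 0.238, -0.013, 1.319, 0, 1.571], TCP at [200.939, -484.977, 231.276] pointing down, gripper open.
Joint ranges: [-2.66, 2.66], [-1.03, 1.9], [-1.14, 1.46], [-1.82, 2.27], [-1.45, 1.34], [-3.14, 3.14]. Speed limits (rad/s): [2.22, 2.22, 2.79, 3.14, 3.14, 3.14].

### API

Orientations are given as a unit quaternion [w, x, y, z].
In Python, from cell import env, camera, camera_params, order gives the robot as it stands.
- The arm moves only by the tool move_arm, never from a script. Its argument "steps" is a list of rows, each an object with "gripper": the finger opening in mm, from 0 to 85.4; "delta_pos": the shift along the tool's x, y, z in mm, a list of three; "rot": the turn, a rotation vector about the tool's x, y, z in degrees, a list of three. In form: [{"gripper": gripper, "delta_pos": [tx, ty, tz], "rot": [wx, wy, wz]}, ...]. A call has 1 to 8 rows; each row shifts and turns the commanded pose from where the row before left it, along the tool's axes as they then stand; what a row does not reach is not made up. A row lasts 1/10 s, in which the tool goes at most 50 mm and 8.59 degrees, less where a joint would pass 70% of its speed; a pose out of reach is approached as far as the arm can. A call with a gripper value outside its range is refused whole. The fingers move at their own pace and stop on an object; "newtons" is the grip in N (left out, the last holds). Time passes only in rows, so rows that do not move let the fingers close. It gives the time, the measured TCP pose, the force, the opening and the grip force at its end, in the units of the state.
- env.get_obs(): the state, without advancing time (a new reading comes with each control period).
- camera(name): name is "side" or "top"; returns (picture, depth): 400x640x3 uint8, red, green, blue; 400x640 float32, mm along the optical axis (not along the pixel's ray), 0 where there is no reading.
- camera_params(name): a dict with "camera_matrix" (3x3 intrinsics, pixels), "R" (3x3) and "t" (3): a world point X has camera coordinates R X + t. Camera axes: x right, y down, z forward; pixel columns grow to the right and rows downward; lengths in mm; the calibration is good to about 2 mm. A picture is of the moment at which its call begins. camera_params takes no time and is no camera call.
- order.hand_in(): hands the job in; it is judged then, once.
The state is a dict: "t": time; "joint_positions": joint angles; "joint_velocities": joint speeds; "tau": joint torques, N m; "ee_pos": TCP position; "eef_rot": TCP orientation; "wrist_force": force on the tool from outside, world axes, zero at the start; "ft_torque": the same for the moment, N m; "grip_width": opening from 0.0 (shut) to 1.0 (fully open); "grip_force": force on a finger pad.
Only numpy, scipy, OpenCV 4.12 (cv2) and the standard library are available. Lean on these libraries where they do the work, as an engineer would, in place of code of your own. Each camera call takes 0.05 s, during which the arm holds its last target. There are 200 camera calls.

### The job

Take the pile of parts on the desk apart and set each one flat inside the shallow tray of its own shape and size: the clear fan in the large square tray, the wide tin in the large round tray, the smaller green-lidded tin in the small round tray and the heatsink in the small square tray. Keep every part upright the way it lies now, line the fan and the heatsink up with the sides of their trays (any of the four ways round), and do not knock over or shift the capped tub that stands among the trays.

Things in the scene. Friction and masses are not known exactly. Their poses are not given: they have to be found in the camera images.
- clear_fan: clear plastic square case fan, 60 x 60 x 25 mm, 60 g, flat on the desk at the bottom of the pile; only its four corners show beneath the wide tin. Grasp across two opposite sides. Origin at the centre of its underside, x and y along its sides, z up.
- thermal_pad_tin: white round tin, diameter 62 mm, 20 mm high, second from below, lying on the fan. Origin at the centre of its underside, z up.
- flux_tin: round tin with a green lid, diameter 50 mm at the lid and 48 mm below, 20 mm high (the lid is the upper 7 mm), third from below, lying on the white tin. Origin at the centre of its underside, z up.
- heatsink: bare metal finned heatsink, 40 x 40 x 20 mm, on top of the pile, fins up. The fins run along its x, best grasped across the fins (along its y). Origin at the centre of its underside, z up. The parts of the pile are centred on one another within 4 mm; each is turned at random. Masses may differ by 0.7 to 1.4 from 50 g.
- big_square_tray: fixed shallow metal tray with a black liner, square, 78 x 78 mm inside the rim. Floor 3 mm above the desk, rim 4 mm wide whose top is 6 mm above the desk. Origin at the centre of its underside, on the desk; z up; x and y along its sides (turned up to 0.6 rad from the room's axes). It is the tray of the fan.
- big_round_tray: fixed shallow metal tray with a black liner, round, 80 mm in diameter inside the rim. Floor 3 mm above the desk, rim 4 mm wide whose top is 6 mm above the desk. Origin at the centre of its underside, on the desk; z up. It is the tray of the wide white tin.
- small_round_tray: fixed shallow metal tray with a black liner, round, 68 mm in diameter inside the rim. Floor 3 mm above the desk, rim 4 mm wide whose top is 6 mm above the desk. Origin at the centre of its underside, on the desk; z up. It is the tray of the green-lidded tin.
- small_square_tray: fixed shallow metal tray with a black liner, square, 58 x 58 mm inside the rim. Floor 3 mm above the desk, rim 4 mm wide whose top is 6 mm above the desk. Origin at the centre of its underside, on the desk; z up; x and y along its sides (turned up to 0.6 rad from the room's axes). It is the tray of the heatsink.
- pill_bottle: capped plastic tub, pale blue with a white cap, diameter 42 mm, 60 mm high, standing loose among the trays; to be left alone. Origin at the centre of its underside, z up. The pile, the four trays and the tub stand on six places at least 13 cm apart from centre to centre; which is where is drawn afresh each time. Only small things under 10 mm high lie between them.
Things that resemble listed ones, but are neither listed nor needed, are in the scene too. Leave any yellow look-alike of the thermal_pad_tin alone.

How it is judged (in metres and radians):
At the end, for the whole second after the job is handed in: Each part rests flat and released inside its own tray: centres within 13.5 mm, underside within 5 mm of the tray's underside, tilt under 0.06 rad, speed under 0.02 m/s; the fan and the heatsink within 0.26 rad of their tray's sides (any of four ways round) (horizontal distance between clear_fan and big_square_tray below 0.0135 m and z of clear_fan in the frame of big_square_tray below 0.005 m and angle between each of clear_fan, thermal_pad_tin, flux_tin, heatsink's own z axis and vertical below 0.06 rad and linear speed of each of clear_fan, thermal_pad_tin, flux_tin, heatsink below 0.02 m/s and (angle between the x axis of clear_fan and the x axis of big_square_tray, either way round below 0.26 rad or angle between the x axis of clear_fan and the y axis of big_square_tray, either way round below 0.26 rad) and horizontal distance between thermal_pad_tin and big_round_tray below 0.0135 m and z of thermal_pad_tin in the frame of big_round_tray below 0.005 m and horizontal distance between flux_tin and small_round_tray below 0.0135 m and z of flux_tin in the frame of small_round_tray below 0.005 m and horizontal distance between heatsink and small_square_tray below 0.0135 m and z of heatsink in the frame of small_square_tray below 0.005 m and (angle between the x axis of heatsink and the x axis of small_square_tray, either way round below 0.26 rad or angle between the x axis of heatsink and the y axis of small_square_tray, either way round below 0.26 rad)); the robot touches nothing.
It fails at once if one of the four piled parts is tipped over (more than 40 degrees) (angle between any of clear_fan, thermal_pad_tin, flux_tin, heatsink's own z axis and vertical above 0.7 rad).
It fails at once if the capped tub that stands among the trays is pushed more than 3 cm or tipped (distance of pill_bottle from where it was at the start of the episode above 0.03 m or angle between pill_bottle's own z axis and vertical above 0.5 rad).
It also fails if it takes over 96 s, if anything falls off the work surface, if the arm or the gripper's body presses on something with over 40 N, if the wrist force passes 120 N, or if a joint passes its speed limit or range.

## Working session

There is one attempt and no reset: what is moved stays moved. The work goes in short steps, Python scripts to look and compute and a tool call to move; the robot and the scene stay as the last step left them, time stands still between calls to the robot, and variables do not carry over. Pictures are saved under pics/ and viewed, at most 14 in all, crops included, and the job is handed in when it is done.

Besides the shell and the picture viewer there is one more tool, called after "Request:" by a JSON object that holds its "name" and its "arguments". move_arm: Moves the arm, as the interface text tells. Its arguments: {"type":"object","properties":{"steps":{"type":"array","items":{"type":"object","properties":{"gripper":{"type":"number"},"delta_pos":{"type":"array","items":{"type":"number"}},"rot":{"type":"array","items":{"type":"number"}}}}},"newtons":{"type":"number"}},"required":["steps"]}

```bash
ls; mkdir -p pics
cat > h.py <<'E'
from cell import env,camera,camera_params,order
import numpy as np,cv2
E
python3 - <<'E'
from h import *
for n in("top","side"):
    p,d=camera(n);cv2.imwrite(f"pics/{n}0.png",p[:,:,::-1]);np.savez(f"{n}0.npz",p=p,d=d)
    c=camera_params(n);print(n,c)
print(env.get_obs())
E
```

```text
pics
top {'camera_matrix': array([[433.82917483,   0.        , 321.83458033],
       [  0.        , 433.82917483, 193.32178313],
       [  0.        ,   0.        ,   1.        ]]), 'R': array([[-4.32318836e-03, -9.99410236e-01,  3.40659815e-02],
       [-9.88992455e-01, -7.65388884e-04, -1.47963978e-01],
       [ 1.47902788e-01, -3.43306749e-02, -9.88405873e-01]]), 't': array([ -50.29508016,  548.22997217, 1024.57850295])}
side {'camera_matrix': array([[479.89535301,   0.        , 321.34159874],
       [  0.        , 479.89535301, 198.10171602],
       [  0.        ,   0.        ,   1.        ]]), 'R': array([[-0.996993  ,  0.07645909,  0.01260811],
       [ 0.03422958,  0.58049242, -0.81354587],
       [-0.06952189, -0.81066797, -0.58136404]]), 't': array([ 513.20751199,   76.40595753, 1004.06824223])}
{'t': 0.1, 'joint_positions': array([-1.17800295e+00,  2.38697248e-01, -1.41509824e-02,  1.31921983e+00,
       -1.31012234e-05,  1.57080416e+00]), 'joint_velocities': array([ 0.00104713, -0.0026001 ,  0.00283735, -0.00058993,  0.00086208,
       -0.00054671]), 'tau': array([ 6.36576187e-04, -5.39721787e+01,  3.46996915e+01,  1.33820472e-02,
       -2.56893838e-05,  2.32347065e-05]), 'ee_pos': array([ 200.80767977, -484.6738576 ,  230.76165759]), 'eef_rot': array([-6.22363571e-04,  9.80776647e-01,  1.95132686e-01, -1.30507862e-04]), 'wrist_force': array([-0.34259656, -0.0766221 ,  0.34041635]), 'ft_torque': array([ 0.00618965, -0.01620773,  0.01548056]), 'grip_force': 0.0, 'grip_width': 0.9983904797168855}
```

View pics/top0.png

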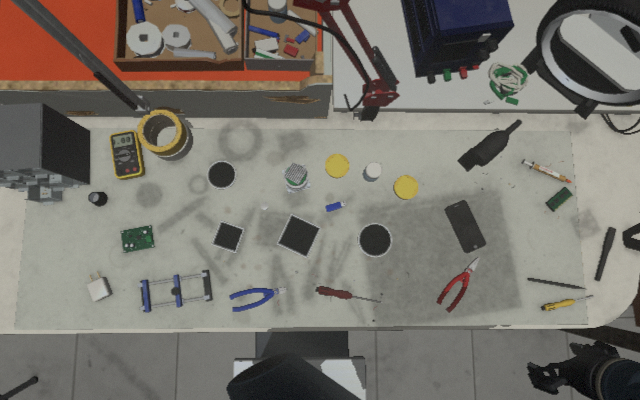

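View pics/side0.png

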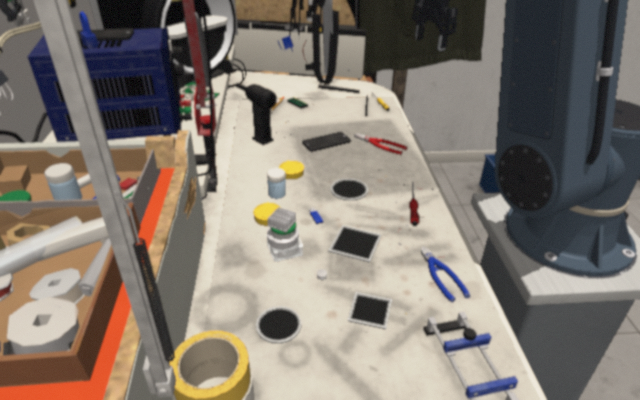

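The top view shows the pile at (297,177) and the tub at (373,171). The round trays are at (222,174) and (375,239). The square trays are at (228,237), small, and (299,235), big. The yellow tins at (338,165) and (406,187) are decoys. Next I'll measure, with an enlarged crop of the pile.

```bash
cat >> h.py <<'E'
def ray(n,uv,z):
    c=camera_params(n);uv=np.atleast_2d(uv).astype(float)
    d=np.c_[uv,np.ones(len(uv))]@np.linalg.inv(c["camera_matrix"]).T@c["R"];o=-c["R"].T@c["t"]
    return (o+d*((z-o[2])/d[:,2])[:,None])[:,:2]
def cloud(n,dep):
    c=camera_params(n);v,u=np.mgrid[:400,:640]
    P=np.stack([u,v,np.ones_like(u)],-1).reshape(-1,3)@np.linalg.inv(c["camera_matrix"]).T*dep.reshape(-1,1)
    return ((P-c["t"])@c["R"]).reshape(400,640,3)
E
python3 - <<'E'
from h import *
T={"bigsq":((299,235),(355,242)),"bigrd":((375,239),(350,188)),"smrd":((222,174),(278,324)),"smsq":((228,237),(370,310))}
for i,n in enumerate(("top","side")):
    z=np.load(n+"0.npz");g=cv2.cvtColor(z["p"],cv2.COLOR_RGB2GRAY)
    m=cv2.resize((g<75).astype(np.uint8),None,fx=1,fy=1)
    k,L,S,C=cv2.connectedComponentsWithStats(m,connectivity=4)
    for t,v in T.items():
        x,y=v[i];l=L[y,x]
        cs,_=cv2.findContours((L==l).astype(np.uint8),cv2.RETR_EXTERNAL,cv2.CHAIN_APPROX_NONE)
        q=ray(n,cs[0][:,0,:],3).astype(np.float32);
        print(n,t,cv2.minAreaRect(q),cv2.fitEllipse(q)[:2], S[l])
    X=cloud(n,z["d"])
    for nm,(u,v) in {"pile":((297,177),(284,216)),"tub":((373,171),(276,175))}.items() if n=="top" else {"pile":(284,216),"tub":(276,175)}.items() if 0 else [("pile",[(297,177),(284,216)][i]),("tub",[(373,171),(276,175)][i])]:
        print(n,nm,X[v,u])
p=np.load("top0.npz")["p"][150:210,260:340];q=np.load("side0.npz")["p"][195:270,250:330]
a=cv2.resize(p,None,fx=6,fy=6,interpolation=2);b=cv2.resize(q,(480,450),interpolation=2)[:450]
cv2.imwrite("pics/c1.png",cv2.resize(np.vstack([a,b]),None,fx=.74,fy=.74)[:,:,::-1])
E
```

```text
top bigsq ((447.4134521484375, 6.1757049560546875), (74.72941589355469, 74.82683563232422), 65.12451171875) ((447.654541015625, 6.01448917388916), (85.05908203125, 85.78759765625)) [279 216  40  39 879]
top bigrd ((436.6306457519531, -184.94851684570312), (73.72345733642578, 72.70939636230469), 89.77093505859375) ((436.574462890625, -185.20834350585938), (73.76779174804688, 74.45235443115234)) [360 225  30  30 722]
top smrd ((603.571044921875, 202.74139404296875), (62.17003631591797, 63.189090728759766), 0.078077033162117) ((602.776611328125, 203.3582763671875), (61.812320709228516, 62.86787414550781)) [209 162  26  25 501]
top smsq ((445.8035888671875, 182.60159301757812), (54.94954299926758, 54.78638458251953), 70.66677856445312) ((446.1457824707031, 182.7051239013672), (61.162559509277344, 61.99618911743164)) [215 223  27  27 485]
top pile [[327.66314258   9.68235506   0.84341631]
 [496.73059962 311.10553431  -1.16829464]]
top tub [[ 3.46028297e+02 -1.79344077e+02  1.01357605e+00]
 [ 6.01066220e+02  3.30374332e+02  3.86597036e-01]]
side bigsq ((446.05029296875, -0.5627250671386719
[... 219 characters left out ...]
), (62.40627670288086, 71.03568267822266), 86.6347885131836) ((435.25482177734375, -192.74246215820312), (62.7531623840332, 70.11924743652344)) [334 181  31  16 386]
side smrd ((602.2136840820312, 197.320556640625), (60.70071029663086, 59.197689056396484), 48.66374588012695) ((601.9705200195312, 197.58181762695312), (58.23320007324219, 60.99142837524414)) [260 310  38  29 844]
side smsq ((444.4503479003906, 176.54156494140625), (50.7327766418457, 52.133907318115234), 70.69232177734375) ((444.48297119140625, 176.85104370117188), (56.14091491699219, 60.759117126464844)) [353 296  34  28 682]
side pile [587.27946049  12.65997169  86.27106729]
side tub [ 603.34469593 -169.18183303   61.51564316]
```

View pics/c1.png

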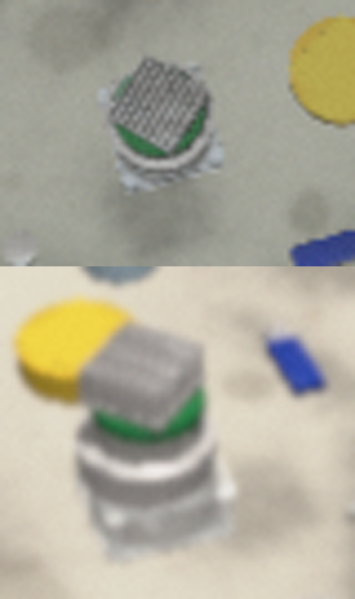

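Run:
```python
from h import *
for n,(u,v) in (("top",(297,177)),("side",(284,230))):
    z=np.load(n+"0.npz");X=cloud(n,z["d"])[v-40:v+40,u-40:u+40].reshape(-1,3)
    X=X[(np.hypot(X[:,0]-600,X[:,1]-10)<60)]
    for lo,hi in((78,95),(58,71),(38,52),(15,32)):
        q=X[(X[:,2]>lo)&(X[:,2]<hi)]
        if len(q)>10:print(n,lo,len(q),np.median(q[:,2]),cv2.minAreaRect(q[:,:2].astype(np.float32)),(q.min(0)+q.max(0))[:2]/2)
p=np.load("top0.npz")["p"][155:205,268:328]
a=cv2.resize(p,(780,650)[:2],interpolation=cv2.INTER_LANCZOS4)
a=cv2.resize(p,(720,600),interpolation=cv2.INTER_LANCZOS4)
a=cv2.convertScaleAbs(a,alpha=1.4,beta=-60)
cv2.imwrite("pics/c2.png",a[:,:,::-1])
cs=np.array([(150,57),(212,97),(163,152),(110,108)])/4.4375+[260,150]
q=ray("top",cs,85);print(q,q.mean(0))
```

```text
top 78 142 84.91326348029963 ((591.777587890625, 13.609964370727539), (39.03315734863281, 37.99577331542969), 58.96406173706055) [591.48753649  13.54218897]
top 58 142 68.01655374347763 ((589.2766723632812, 14.236114501953125), (48.88011169433594, 48.64306640625), 49.41972351074219) [591.74233003  14.11930004]
top 38 144 45.006289437126945 ((591.11279296875, 14.78351879119873), (60.40949249267578, 59.17941665649414), 0.04449818283319473) [591.11572787  14.77898738]
top 15 102 25.023224497961458 ((589.233642578125, 13.864219665527344), (60.31597137451172, 59.59775924682617), 15.975488662719727) [589.61596591  14.15785843]
side 78 362 85.32846829958629 ((591.7392578125, 10.899568557739258), (42.548614501953125, 40.98690414428711), 58.563682556152344) [591.96195879   9.89641927]
side 58 188 66.60432253567959 ((587.7335205078125, 22.96820831298828), (56.026512145996094, 29.699216842651367), 15.335485458374023) [591.43659283  19.51795283]
side 38 293 45.765206642641644 ((592.3084106445312, 19.477083206176758), (47.42524337768555, 60.78896713256836), 85.98181915283203) [591.40711484  18.80934188]
side 15 245 25.682116826619097 ((589.2984008789062, 14.338153839111328), (62.29020309448242, 57.16889190673828), 13.670570373535156) [589.5955634   20.58893876]
[[614.83152145  16.56558749]
 [593.09434797 -16.62925774]
 [563.24076679   9.39542225]
 [586.98554124  37.7054083 ]] [589.53804436  11.75929007]
```

View pics/c2.png

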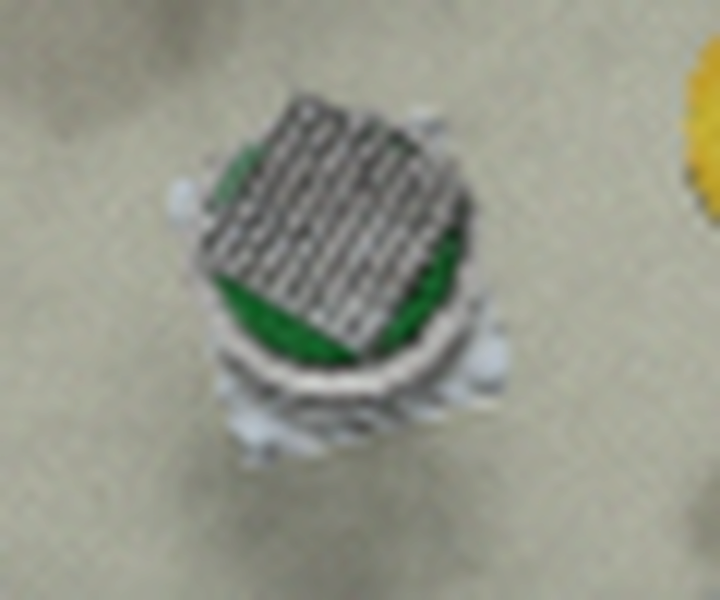

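```bash
cat >> h.py <<'E'
from scipy.spatial.transform import Rotation as Ro
def plan(xyz,yaw,n,grip=85):
    "rows from the present pose to TCP xyz, tool y at yaw deg (tool pointing down)"
    o=env.get_obs();p=o["ee_pos"].copy();q=o["eef_rot"];R=Ro.from_quat([*q[1:],q[0]])
    a=np.radians(yaw);y=np.array([np.cos(a),np.sin(a),0]);z=np.array([0,0,-1.]);T=Ro.from_matrix(np.c_[np.cross(y,z),y,z])
    tot=(R.inv()*T).as_rotvec();dp=(np.array(xyz)-p)/n;rot=tot/n
    print("at",p.round(1),"yaw",np.degrees(np.arctan2(*R.as_matrix()[1::-1,1])).round(1),"t",round(float(o["t"]),2),"per row mm",np.linalg.norm(dp).round(1),"rot",np.degrees(rot).round(2),"j",np.asarray(o["joint_positions"]).round(2))
    for i in range(n):
        print('{"gripper":%g,"delta_pos":%s,"rot":%s}'%(grip,[round(float(v),1) for v in R.inv().apply(dp)],[round(float(v),1) for v in np.degrees(rot)]),end=",\n")
        R=R*Ro.from_rotvec(rot)
E
python3 -c "
from h import *
plan((591.7,12.2,150),59,16)"
```

```text
at [ 200.8 -484.7  230.8] yaw -67.5 t 0.1 per row mm 39.8 rot [-0.   -0.01 -7.91] j [-1.18  0.24 -0.01  1.32 -0.    1.57]
{"gripper":85,"delta_pos":[34.5, -19.3, 5.1],"rot":[-0.0, -0.0, -7.9]},
{"gripper":85,"delta_pos":[36.8, -14.4, 5.1],"rot":[-0.0, -0.0, -7.9]},
{"gripper":85,"delta_pos":[38.4, -9.2, 5.1],"rot":[-0.0, -0.0, -7.9]},
{"gripper":85,"delta_pos":[39.3, -3.8, 5.1],"rot":[-0.0, -0.0, -7.9]},
{"gripper":85,"delta_pos":[39.5, 1.6, 5.1],"rot":[-0.0, -0.0, -7.9]},
{"gripper":85,"delta_pos":[38.9, 7.0, 5.1],"rot":[-0.0, -0.0, -7.9]},
{"gripper":85,"delta_pos":[37.5, 12.3, 5.1],"rot":[-0.0, -0.0, -7.9]},
{"gripper":85,"delta_pos":[35.5, 17.3, 5.0],"rot":[-0.0, -0.0, -7.9]},
{"gripper":85,"delta_pos":[32.8, 22.1, 5.0],"rot":[-0.0, -0.0, -7.9]},
{"gripper":85,"delta_pos":[29.4, 26.4, 5.0],"rot":[-0.0, -0.0, -7.9]},
{"gripper":85,"delta_pos":[25.5, 30.2, 5.0],"rot":[-0.0, -0.0, -7.9]},
{"gripper":85,"delta_pos":[21.1, 33.4, 5.0],"rot":[-0.0, -0.0, -7.9]},
{"gripper":85,"delta_pos":[16.3, 36.0, 5.0],"rot":[-0.0, -0.0, -7.9]},
{"gripper":85,"delta_pos":[11.2, 37.9, 5.0],"rot":[-0.0, -0.0, -7.9]},
{"gripper":85,"delta_pos":[5.9, 39.1, 5.0],"rot":[-0.0, -0.0, -7.9]},
{"gripper":85,"delta_pos":[0.5, 39.5, 5.0],"rot":[-0.0, -0.0, -7.9]},
```

Request:
{"name": "move_arm", "arguments": {"steps": [{"gripper":85,"delta_pos":[34.5,-19.3,5],"rot":[0,0,-7.9]},{"gripper":85,"delta_pos":[36.8,-14.4,5],"rot":[0,0,-7.9]},{"gripper":85,"delta_pos":[38.4,-9.2,5],"rot":[0,0,-7.9]},{"gripper":85,"delta_pos":[39.3,-3.8,5],"rot":[0,0,-7.9]},{"gripper":85,"delta_pos":[39.5,1.6,5],"rot":[0,0,-7.9]},{"gripper":85,"delta_pos":[38.9,7,5],"rot":[0,0,-7.9]},{"gripper":85,"delta_pos":[37.5,12.3,5],"rot":[0,0,-7.9]},{"gripper":85,"delta_pos":[35.5,17.3,5],"rot":[0,0,-7.9]}], "newtons": 30}}

```text
t: 0.9
ee_pos: [397.1, -235.2, 191.0]
eef_rot: [-0.0, 0.731, 0.682, -0.0]
wrist_force: [0.5, 0.1, -0.1]
grip_width: 0.994
grip_force: 0.0
```

Request:
{"name": "move_arm", "arguments": {"steps": [{"gripper":85,"delta_pos":[32.8,22.1,5],"rot":[0,0,-7.9]},{"gripper":85,"delta_pos":[29.4,26.4,5],"rot":[0,0,-7.9]},{"gripper":85,"delta_pos":[25.5,30.2,5],"rot":[0,0,-7.9]},{"gripper":85,"delta_pos":[21.1,33.4,5],"rot":[0,0,-7.9]},{"gripper":85,"delta_pos":[16.3,36,5],"rot":[0,0,-7.9]},{"gripper":85,"delta_pos":[11.2,37.9,5],"rot":[0,0,-7.9]},{"gripper":85,"delta_pos":[5.9,39.1,5],"rot":[0,0,-7.9]},{"gripper":85,"delta_pos":[0.5,39.5,5],"rot":[0,0,-7.9]}]}}

```text
t: 1.7
ee_pos: [593.1, 12.9, 150.7]
eef_rot: [-0.0, 0.265, 0.964, -0.0]
wrist_force: [1.7, -0.6, -0.0]
grip_width: 0.995
grip_force: 0.0
```

Run:
```python
from h import *
plan((591.7,12.2,150),59,4)
a=[]
for n,(u,v) in (("top",(297,170)),("side",(284,200))):
    p,d=camera(n);np.savez(n+"1.npz",p=p,d=d)
    a.append(cv2.resize(p[v-50:v+50,u-65:u+65],(520,400))[:, :400])
cv2.imwrite("pics/a1.png",np.hstack(a)[:,:,::-1])
```

```text
at [593.1  12.9 150.7] yaw 59.2 t 1.7 per row mm 0.4 rot [-0.   -0.01  0.06] j [ 0.02  0.39 -0.    1.18  0.    0.56]
{"gripper":85,"delta_pos":[0.2, -0.3, 0.2],"rot":[-0.0, -0.0, 0.1]},
{"gripper":85,"delta_pos":[0.2, -0.3, 0.2],"rot":[-0.0, -0.0, 0.1]},
{"gripper":85,"delta_pos":[0.2, -0.3, 0.2],"rot":[-0.0, -0.0, 0.1]},
{"gripper":85,"delta_pos":[0.2, -0.3, 0.2],"rot":[-0.0, -0.0, 0.1]},
```

View pics/a1.png

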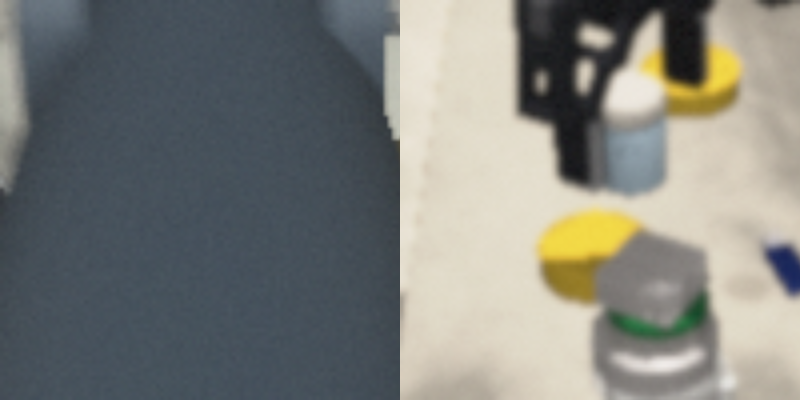

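The top camera is blocked by the arm. The side crop shows the fingertips astride the pile, at about (265,196) and (290,170) in the side image. I'll check the camera against the robot frame using the fingertips.

Run:
```python
from h import *
d=np.load("side1.npz")["d"];X=cloud("side",d).reshape(-1,3)
X=X[np.hypot(X[:,0]-593,X[:,1]-13)<75]
h=X[X[:,2]>110];print(h[:,2].min())
for s in(1,-1):
    dirv=np.array([np.cos(np.radians(59.2)),np.sin(np.radians(59.2))])
    f=h[(s*((h[:,:2]-[593,13])@dirv)>10)]
    print(s,len(f),f[:,2].min()); g=f[f[:,2]<f[:,2].min()+12]
    a=(g[:,:2]-[593.1,12.9])@dirv;b=(g[:,:2]-[593.1,12.9])@[dirv[1],-dirv[0]]
    print(np.percentile(a,[5,50,95]).round(1),np.percentile(b,[5,50,95]).round(1))
```

```text
162.1243140585044
1 8239 164.5553039264115
[48.8 54.6 60.5] [-11.7  -6.8   4.8]
-1 610 162.1243140585044
[-41.1 -38.1 -36.5] [-10.5  -2.    9.5]
```

Request:
{"name": "move_arm", "arguments": {"steps": [{"gripper":85,"delta_pos":[0.4,-0.7,25]},{"gripper":85,"delta_pos":[0.4,-0.7,30]},{"gripper":70,"delta_pos":[0,0,20]},{"gripper":55,"delta_pos":[0,0,9.5]},{"gripper":45},{"gripper":38},{"gripper":34},{"gripper":30}], "newtons": 30}}

```text
$.steps[0]: bad value
```

Request:
{"name": "move_arm", "arguments": {"steps": [{"gripper":85,"delta_pos":[0.4,-0.7,25],"rot":[0,0,0]},{"gripper":85,"delta_pos":[0.4,-0.7,30],"rot":[0,0,0]},{"gripper":70,"delta_pos":[0,0,20],"rot":[0,0,0]},{"gripper":55,"delta_pos":[0,0,9.5],"rot":[0,0,0]},{"gripper":45,"delta_pos":[0,0,0],"rot":[0,0,0]},{"gripper":38,"delta_pos":[0,0,0],"rot":[0,0,0]},{"gripper":34,"delta_pos":[0,0,0],"rot":[0,0,0]},{"gripper":30,"delta_pos":[0,0,0],"rot":[0,0,0]}], "newtons": 30}}

```text
t: 2.6
ee_pos: [591.7, 10.6, 67.8]
eef_rot: [0.001, 0.268, 0.963, 0.0]
wrist_force: [-0.4, -0.1, -0.6]
grip_width: 0.453
grip_force: 31.2
```

```bash
python3 -c "
from h import *
plan((591.7,10.6,127.8),59.2,2,30)
plan((445.2,180,67.8),70.7,8,30)"
```

```text
at [591.7  10.6  67.8] yaw 58.9 t 2.6 per row mm 30.0 rot [ 0.03  0.04 -0.15] j [ 0.02  0.45 -0.14  0.98  0.    0.56]
{"gripper":30,"delta_pos":[-0.0, 0.0, -30.0],"rot":[0.0, 0.0, -0.2]},
{"gripper":30,"delta_pos":[-0.0, 0.0, -30.0],"rot":[0.0, 0.0, -0.2]},
at [591.7  10.6  67.8] yaw 58.9 t 2.6 per row mm 28.0 rot [ 0.01  0.01 -1.48] j [ 0.02  0.45 -0.14  0.98  0.    0.56]
{"gripper":30,"delta_pos":[26.6, 8.7, -0.0],"rot":[0.0, 0.0, -1.5]},
{"gripper":30,"delta_pos":[26.4, 9.4, -0.0],"rot":[0.0, 0.0, -1.5]},
{"gripper":30,"delta_pos":[26.1, 10.0, -0.0],"rot":[0.0, 0.0, -1.5]},
{"gripper":30,"delta_pos":[25.9, 10.7, -0.0],"rot":[0.0, 0.0, -1.5]},
{"gripper":30,"delta_pos":[25.6, 11.4, -0.0],"rot":[0.0, 0.0, -1.5]},
{"gripper":30,"delta_pos":[25.3, 12.0, -0.0],"rot":[0.0, 0.0, -1.5]},
{"gripper":30,"delta_pos":[25.0, 12.7, -0.0],"rot":[0.0, 0.0, -1.5]},
{"gripper":30,"delta_pos":[24.6, 13.3, 0.0],"rot":[0.0, 0.0, -1.5]},
```

Request:
{"name": "move_arm", "arguments": {"steps": [{"gripper":30,"delta_pos":[0,0,-10],"rot":[0,0,0]},{"gripper":30,"delta_pos":[0,0,-25],"rot":[0,0,0]},{"gripper":30,"delta_pos":[26.6,8.7,0],"rot":[0,0,-1.5]},{"gripper":30,"delta_pos":[26.4,9.4,0],"rot":[0,0,-1.5]},{"gripper":30,"delta_pos":[26.1,10,0],"rot":[0,0,-1.5]},{"gripper":30,"delta_pos":[25.9,10.7,0],"rot":[0,0,-1.5]},{"gripper":30,"delta_pos":[25.6,11.4,0],"rot":[0,0,-1.5]},{"gripper":30,"delta_pos":[25.3,12,0],"rot":[0,0,-1.5]}]}}

```text
t: 3.4
ee_pos: [480.6, 138.4, 103.0]
eef_rot: [0.001, 0.191, 0.982, 0.0]
wrist_force: [0.9, 0.1, -0.8]
grip_width: 0.458
grip_force: 31.3
```

Request:
{"name": "move_arm", "arguments": {"steps": [{"gripper":30,"delta_pos":[25,12.7,15],"rot":[0,0,-1.5]},{"gripper":30,"delta_pos":[24.6,13.3,20],"rot":[0,0,-1.5]},{"gripper":30,"delta_pos":[0,0,20],"rot":[0,0,0]},{"gripper":30,"delta_pos":[0,0,10],"rot":[0,0,0]},{"gripper":30,"delta_pos":[0,0,0],"rot":[0,0,0]}]}}

```text
t: 3.9
ee_pos: [444.0, 179.7, 36.5]
eef_rot: [-0.001, 0.166, 0.986, -0.0]
wrist_force: [1.7, 0.4, -0.1]
grip_width: 0.46
grip_force: 31.3
```

Run:
```python
from h import *
plan((445.2,180,7),70.7,3,30)
p,d=camera("side");np.savez("side2.npz",p=p,d=d)
a=cv2.resize(p[200:350,210:410],(800,600));cv2.imwrite("pics/a2.png",a[:,:,::-1])
```

```text
at [444.  179.7  36.5] yaw 70.9 t 3.9 per row mm 9.8 rot [-0.02 -0.02  0.07] j [ 0.38  0.31 -0.45  0.8   0.    0.72]
{"gripper":30,"delta_pos":[-0.3, 0.2, 9.8],"rot":[-0.0, -0.0, 0.1]},
{"gripper":30,"delta_pos":[-0.3, 0.2, 9.8],"rot":[-0.0, -0.0, 0.1]},
{"gripper":30,"delta_pos":[-0.3, 0.2, 9.8],"rot":[-0.0, -0.0, 0.1]},
```

View pics/a2.png

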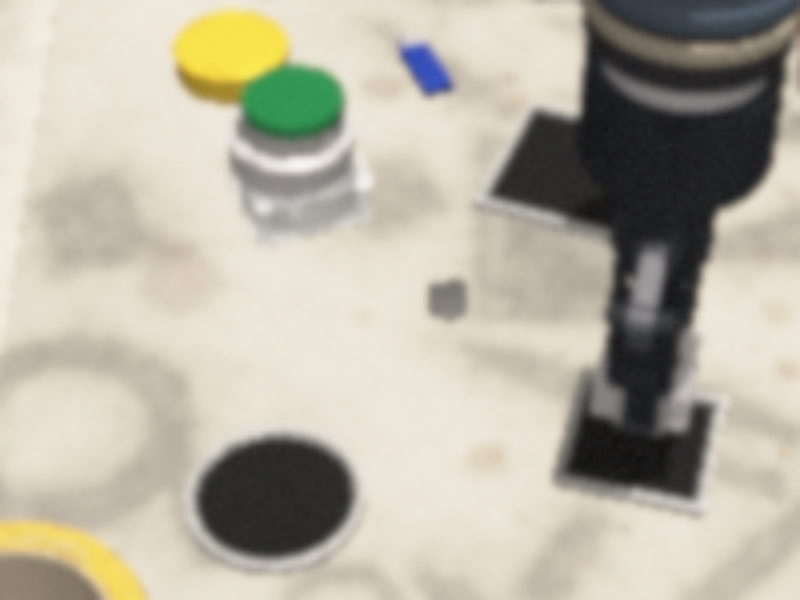

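The heatsink is held over its tray at about (640,430) in the crop, and the rest of the pile is undisturbed. I'll lower and release.

Request:
{"name": "move_arm", "arguments": {"steps": [{"gripper":30,"delta_pos":[-0.5,0.2,15],"rot":[0,0,0]},{"gripper":30,"delta_pos":[-0.3,0.2,10],"rot":[0,0,0]},{"gripper":30,"delta_pos":[0,0,4.5],"rot":[0,0,0]},{"gripper":30,"delta_pos":[0,0,0],"rot":[0,0,0]},{"gripper":44,"delta_pos":[0,0,0],"rot":[0,0,0]},{"gripper":55,"delta_pos":[0,0,0],"rot":[0,0,0]},{"gripper":60,"delta_pos":[0,0,-5],"rot":[0,0,0]},{"gripper":60,"delta_pos":[0,0,-25],"rot":[0,0,0]}]}}

```text
t: 4.75
ee_pos: [443.8, 179.4, 36.4]
eef_rot: [-0.002, 0.166, 0.986, -0.001]
wrist_force: [0.1, 0.5, 0.7]
grip_width: 0.7
grip_force: 0.0
```

Request:
{"name": "move_arm", "arguments": {"steps": [{"gripper":85,"delta_pos":[0,0,-40],"rot":[0,0,0]},{"gripper":85,"delta_pos":[0,0,-30],"rot":[0,0,0]},{"gripper":85,"delta_pos":[0,-45,0],"rot":[0,0,0]},{"gripper":85,"delta_pos":[0,-45,0],"rot":[0,0,0]}]}}

```text
t: 5.15
ee_pos: [416.5, 94.9, 108.9]
eef_rot: [0.002, 0.165, 0.986, 0.001]
wrist_force: [1.4, 0.1, -0.3]
grip_width: 0.997
grip_force: 0.0
```

Run:
```python
from h import *
for n in("top","side"):
    p,d=camera(n);X=cloud(n,d).reshape(-1,3)
    for nm,c,lo,hi in(("hs",(445,180),18,30),("flux",(591,12),61,72),("white",(591,12),41,50),("fan",(591,12),15,30)):
        q=X[(np.hypot(*(X[:,:2]-c).T)<50)&(X[:,2]>lo)&(X[:,2]<hi)].astype(np.float32)
        if len(q)>8:print(n,nm,len(q),np.median(q[:,2]).round(1),cv2.minAreaRect(q[:,:2]),((q.min(0)+q.max(0))/2).round(1)[:2])
    if n=="top":cv2.imwrite("pics/a3.png",cv2.resize(p[150:260,190:340],(800,587))[:,:,::-1])
plan((591,12,110),60,5,85)
```

```text
Traceback (most recent call last):
cv2.error: OpenCV(4.12.0) /io/opencv/modules/imgproc/src/convhull.cpp:143: error: (-215:Assertion failed) total >= 0 && (depth == CV_32F || depth == CV_32S) in function 'convexHull'
```

```bash
cat > m.py <<'E'
from h import *
def look(cases,crop=None,name=None):
    for n in("top","side"):
        p,d=camera(n);X=cloud(n,d).reshape(-1,3)
        for nm,c,lo,hi in cases:
            q=X[(np.hypot(*(X[:,:2]-c).T)<45)&(X[:,2]>lo)&(X[:,2]<hi)].astype(np.float32)
            if len(q)>8:
                r=cv2.minAreaRect(np.ascontiguousarray(q[:,:2]));print(n,nm,len(q),np.median(q[:,2]).round(1),np.round(r[0],1),np.round(r[1],1),round(r[2],1),((q.min(0)+q.max(0))/2).round(1)[:2])
        if n=="top" and name:
            u,v,w,h=crop;cv2.imwrite(name,cv2.resize(p[v:v+h,u:u+w],(800,800*h//w))[:,:,::-1])
E
python3 - <<'E'
from m import *
look((("hs",(445,180),18,30),("flux",(591,12),61,72),("white",(591,12),41,50),("fan",(591,12),15,30)),(190,150,150,110),"pics/a3.png")
plan((591,12,110),60,5,85)
E
```

```text
top flux 335 65.5 [589.7  14.3] [48.8 48.2] 45.4 [589.9  14.2]
top white 153 45.2 [590.9  14.7] [60.6 59.1] 0.0 [590.9  14.7]
top fan 100 24.8 [589.9  14.1] [60.4 59.5] 16.1 [590.   14.1]
side hs 467 23.1 [446.8 180.4] [42.5 39.5] 70.2 [446.4 179.1]
side flux 390 66.4 [589.9  12.1] [48.8 50.7] 35.9 [589.8  11.4]
side white 234 46.0 [592.3  20.9] [47.9 60.4] 85.8 [591.3  20.2]
side fan 215 25.1 [589.3  13.8] [61.8 56.6] 16.2 [589.5  21. ]
at [415.   93.2 108.2] yaw 70.7 t 5.3 per row mm 38.8 rot [0.   0.01 2.15] j [ 0.22  0.15 -0.46  0.96 -0.    0.56]
{"gripper":85,"delta_pos":[-38.6, -3.7, -0.3],"rot":[0.0, 0.0, 2.1]},
{"gripper":85,"delta_pos":[-38.7, -2.3, -0.3],"rot":[0.0, 0.0, 2.1]},
{"gripper":85,"delta_pos":[-38.8, -0.8, -0.3],"rot":[0.0, 0.0, 2.1]},
{"gripper":85,"delta_pos":[-38.8, 0.6, -0.4],"rot":[0.0, 0.0, 2.1]},
{"gripper":85,"delta_pos":[-38.7, 2.1, -0.4],"rot":[0.0, 0.0, 2.1]},
```

View pics/a3.png

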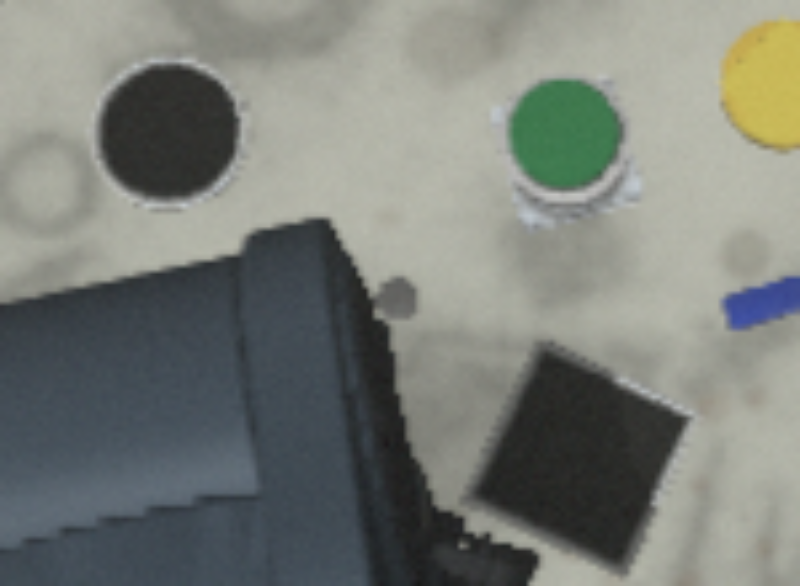

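The top view shows the green lid centred at crop (565,133), with the arm hiding the small square tray. The side depth puts the heatsink's top at 23 mm, flat and aligned at (446.8,180.4). Next is the green tin.

Request:
{"name": "move_arm", "arguments": {"steps": [{"gripper":85,"delta_pos":[-38.5,-3.7,0],"rot":[0,0,2.1]},{"gripper":85,"delta_pos":[-38.5,-2.3,0],"rot":[0,0,2.1]},{"gripper":85,"delta_pos":[-38.5,-0.8,0],"rot":[0,0,2.1]},{"gripper":85,"delta_pos":[-38.5,0.6,0],"rot":[0,0,2.1]},{"gripper":85,"delta_pos":[-38.5,2,0],"rot":[0,0,2.1]},{"gripper":85,"delta_pos":[0,0,15],"rot":[0,0,0]},{"gripper":85,"delta_pos":[0,0,0],"rot":[0,0,0]}]}}

```text
t: 6.0
ee_pos: [591.2, 15.1, 90.6]
eef_rot: [-0.001, 0.256, 0.967, -0.0]
wrist_force: [-0.6, 0.3, -0.6]
grip_width: 0.993
grip_force: 0.0
```

```bash
python3 -c "
from h import *
plan((590,11.5,48),60,2,85)"
```

```text
at [591.2  15.1  90.6] yaw 60.4 t 6.0 per row mm 21.4 rot [-0.03 -0.07  0.19] j [ 0.03  0.43 -0.1   1.04  0.    0.54]
{"gripper":85,"delta_pos":[-0.4, -1.8, 21.3],"rot":[-0.0, -0.1, 0.2]},
{"gripper":85,"delta_pos":[-0.4, -1.8, 21.3],"rot":[-0.0, -0.1, 0.2]},
```

Request:
{"name": "move_arm", "arguments": {"steps": [{"gripper":85,"delta_pos":[-0.8,-3.6,15],"rot":[0,0,0]},{"gripper":80,"delta_pos":[0,0,20],"rot":[0,0,0]},{"gripper":65,"delta_pos":[0,0,8],"rot":[0,0,0]},{"gripper":55,"delta_pos":[0,0,0],"rot":[0,0,0]},{"gripper":48,"delta_pos":[0,0,0],"rot":[0,0,0]},{"gripper":42,"delta_pos":[0,0,0],"rot":[0,0,0]},{"gripper":40,"delta_pos":[0,0,0],"rot":[0,0,0]}]}}

```text
t: 6.7
ee_pos: [590.5, 11.5, 50.1]
eef_rot: [0.001, 0.255, 0.967, 0.0]
wrist_force: [-0.3, -0.5, -1.1]
grip_width: 0.57
grip_force: 31.0
```

```bash
python3 -c "
from h import *
plan((602.5,199.8,48),60,6,40)"
```

```text
at [590.5  11.5  50.1] yaw 60.4 t 6.7 per row mm 31.5 rot [0.01 0.01 0.07] j [ 0.02  0.46 -0.17  0.94  0.    0.54]
{"gripper":40,"delta_pos":[13.8, 28.3, 0.4],"rot":[0.0, 0.0, 0.1]},
{"gripper":40,"delta_pos":[13.8, 28.3, 0.4],"rot":[0.0, 0.0, 0.1]},
{"gripper":40,"delta_pos":[13.8, 28.2, 0.4],"rot":[0.0, 0.0, 0.1]},
{"gripper":40,"delta_pos":[13.9, 28.2, 0.4],"rot":[0.0, 0.0, 0.1]},
{"gripper":40,"delta_pos":[13.9, 28.2, 0.4],"rot":[0.0, 0.0, 0.1]},
{"gripper":40,"delta_pos":[13.9, 28.2, 0.4],"rot":[0.0, 0.0, 0.1]},
```

Request:
{"name": "move_arm", "arguments": {"steps": [{"gripper":40,"delta_pos":[0,0,-10],"rot":[0,0,0]},{"gripper":40,"delta_pos":[0,0,-20],"rot":[0,0,0]},{"gripper":40,"delta_pos":[14,28,0],"rot":[0,0,0]},{"gripper":40,"delta_pos":[14,28,0],"rot":[0,0,0]},{"gripper":40,"delta_pos":[14,28,0],"rot":[0,0,0]},{"gripper":40,"delta_pos":[14,28,0],"rot":[0,0,0]},{"gripper":40,"delta_pos":[14,28,0],"rot":[0,0,0]},{"gripper":40,"delta_pos":[14,28,0],"rot":[0,0,0]}]}}

```text
t: 7.5
ee_pos: [600.3, 200.2, 80.4]
eef_rot: [0.0, 0.255, 0.967, 0.0]
wrist_force: [0.2, 0.5, 0.3]
grip_width: 0.57
grip_force: 31.1
```

Request:
{"name": "move_arm", "arguments": {"steps": [{"gripper":40,"delta_pos":[0,0,20],"rot":[0,0,0]},{"gripper":40,"delta_pos":[0,0,20],"rot":[0,0,0]},{"gripper":40,"delta_pos":[0,0,0],"rot":[0,0,0]}]}}

```text
t: 7.8
ee_pos: [598.5, 198.7, 37.7]
eef_rot: [-0.002, 0.255, 0.967, -0.001]
wrist_force: [-0.4, 0.6, -1.9]
grip_width: 0.567
grip_force: 31.2
```

```bash
python3 -c "
from h import *
plan((602.5,199.8,9),60,2,40)"
```

```text
at [598.5 198.7  37.7] yaw 60.4 t 7.8 per row mm 14.5 rot [-0.08 -0.07  0.22] j [ 0.32  0.53 -0.07  0.97  0.    0.84]
{"gripper":40,"delta_pos":[-1.5, 1.5, 14.4],"rot":[-0.1, -0.1, 0.2]},
{"gripper":40,"delta_pos":[-1.5, 1.5, 14.4],"rot":[-0.1, -0.1, 0.2]},
```

Request:
{"name": "move_arm", "arguments": {"steps": [{"gripper":40,"delta_pos":[-3,2,12],"rot":[0,0,0]},{"gripper":40,"delta_pos":[0,0.5,12],"rot":[0,0,0]},{"gripper":40,"delta_pos":[0,0,4],"rot":[0,0,0]},{"gripper":40,"delta_pos":[0,0,0],"rot":[0,0,0]},{"gripper":52,"delta_pos":[0,0,0],"rot":[0,0,0]},{"gripper":60,"delta_pos":[0,0,0],"rot":[0,0,0]},{"gripper":65,"delta_pos":[0,0,-5],"rot":[0,0,0]},{"gripper":70,"delta_pos":[0,0,-30],"rot":[0,0,0]}]}}

```text
t: 8.6
ee_pos: [601.9, 199.0, 44.3]
eef_rot: [-0.002, 0.255, 0.967, -0.001]
wrist_force: [0.2, 0.2, -0.9]
grip_width: 0.822
grip_force: 0.0
```

Request:
{"name": "move_arm", "arguments": {"steps": [{"gripper":85,"delta_pos":[0,0,-30],"rot":[0,0,0]},{"gripper":85,"delta_pos":[40,-20,-10],"rot":[0,0,0]},{"gripper":85,"delta_pos":[40,-20,0],"rot":[0,0,0]},{"gripper":85,"delta_pos":[40,-20,0],"rot":[0,0,0]},{"gripper":85,"delta_pos":[40,-20,0],"rot":[0,0,0]},{"gripper":85,"delta_pos":[0,0,0],"rot":[0,0,0]}]}}

```text
t: 9.2
ee_pos: [419.4, 208.1, 86.7]
eef_rot: [-0.002, 0.255, 0.967, -0.001]
wrist_force: [-0.1, 0.5, 0.3]
grip_width: 0.996
grip_force: 0.0
```

Run:
```python
from m import *
look((("hs",(445,180),18,30),("flux",(602,200),19,30),("white",(591,12),41,50),("fan",(591,12),15,30)),(190,150,150,110),"pics/a4.png")
plan((591,12,85),60,4,85)
```

```text
top hs 142 22.6 [447.2 183. ] [39.7 39. ] 71.2 [446.5 183.2]
top flux 313 23.5 [604.9 202.4] [48.7 48.1] 73.0 [603.7 202.2]
top white 492 45.5 [591.   14.7] [61.  58.9] 0.0 [591.   14.7]
top fan 104 24.9 [589.6  14. ] [59.7 59.5] 16.4 [589.6  14.1]
side hs 412 23.0 [446.6 179.8] [42.1 39.5] 70.3 [449.3 179.1]
side flux 614 24.3 [604.  199.8] [47.5 49.9] 0.8 [604.1 199.8]
side white 568 46.2 [591.5  11.4] [61.8 60. ] 88.8 [591.3  11.5]
side fan 215 25.2 [588.8  15.2] [63.2 55.6] 11.7 [589.6  20.9]
at [425.1 209.4  87.5] yaw 60.5 t 9.3 per row mm 64.5 rot [0.03 0.02 0.12] j [ 0.46  0.25 -0.39  0.93  0.    0.97]
{"gripper":85,"delta_pos":[-60.4, -22.5, 0.6],"rot":[0.0, 0.0, 0.1]},
{"gripper":85,"delta_pos":[-60.5, -22.4, 0.6],"rot":[0.0, 0.0, 0.1]},
{"gripper":85,"delta_pos":[-60.5, -22.3, 0.6],"rot":[0.0, 0.0, 0.1]},
{"gripper":85,"delta_pos":[-60.6, -22.1, 0.6],"rot":[0.0, 0.0, 0.1]},
```

View pics/a4.png

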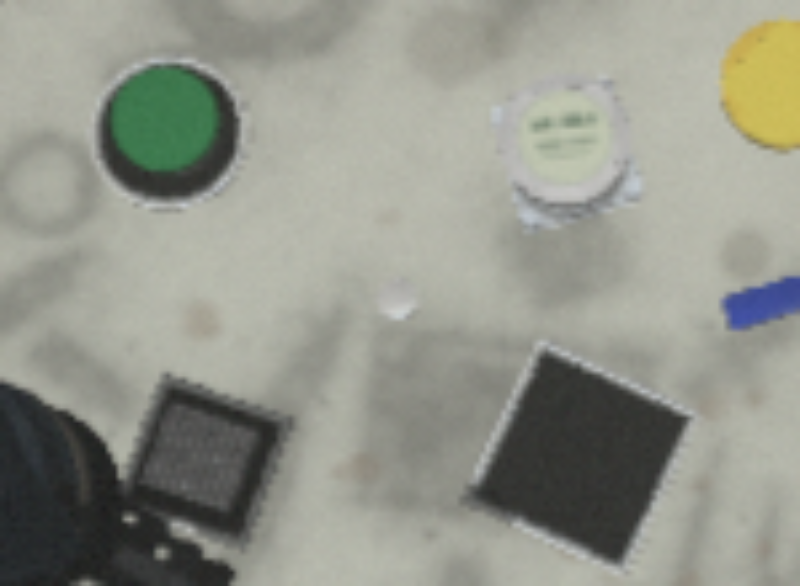

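Both placed parts sit inside their trays: the green tin at crop (165,118) and the heatsink at (200,452). The white tin is clear at (565,135). The yellow look-alike at (780,85) stays where it is.

```bash
python3 -c "
from h import *
plan((591,11.5,75),16,7,85)"
```

```text
at [425.1 209.4  87.5] yaw 60.5 t 9.3 per row mm 36.9 rot [0.02 0.   6.35] j [ 0.46  0.25 -0.39  0.93  0.    0.97]
{"gripper":85,"delta_pos":[-34.6, -12.9, 1.8],"rot":[0.0, 0.0, 6.4]},
{"gripper":85,"delta_pos":[-35.8, -9.0, 1.8],"rot":[0.0, 0.0, 6.4]},
{"gripper":85,"delta_pos":[-36.6, -5.0, 1.8],"rot":[0.0, 0.0, 6.4]},
{"gripper":85,"delta_pos":[-36.9, -0.9, 1.8],"rot":[0.0, 0.0, 6.4]},
{"gripper":85,"delta_pos":[-36.8, 3.2, 1.8],"rot":[0.0, 0.0, 6.4]},
{"gripper":85,"delta_pos":[-36.2, 7.2, 1.8],"rot":[0.0, 0.0, 6.4]},
{"gripper":85,"delta_pos":[-35.2, 11.2, 1.8],"rot":[0.0, 0.0, 6.4]},
```

Request:
{"name": "move_arm", "arguments": {"steps": [{"gripper":85,"delta_pos":[-34.6,-12.9,1.8],"rot":[0,0,6.4]},{"gripper":85,"delta_pos":[-35.8,-9,1.8],"rot":[0,0,6.4]},{"gripper":85,"delta_pos":[-36.6,-5,1.8],"rot":[0,0,6.4]},{"gripper":85,"delta_pos":[-36.9,-0.9,1.8],"rot":[0,0,6.4]},{"gripper":85,"delta_pos":[-36.8,3.2,1.8],"rot":[0,0,6.4]},{"gripper":85,"delta_pos":[-36.2,7.2,1.8],"rot":[0,0,6.4]},{"gripper":85,"delta_pos":[-35.2,11.2,1.8],"rot":[0,0,6.4]},{"gripper":85,"delta_pos":[0,0,0],"rot":[0,0,0]}]}}

```text
t: 10.1
ee_pos: [595.0, 6.6, 73.5]
eef_rot: [0.001, 0.608, 0.794, 0.001]
wrist_force: [0.4, 0.0, 0.2]
grip_width: 0.998
grip_force: 0.0
```

```bash
python3 -c "
from h import *
plan((591,11.5,26),16,2,85)"
```

```text
at [595.    6.6  73.5] yaw 15.2 t 10.1 per row mm 23.9 rot [ 0.08  0.05 -0.41] j [ 0.01  0.45 -0.12  1.   -0.    1.32]
{"gripper":85,"delta_pos":[2.9, -1.3, 23.7],"rot":[0.1, 0.0, -0.4]},
{"gripper":85,"delta_pos":[2.9, -1.3, 23.7],"rot":[0.1, 0.0, -0.4]},
```

Request:
{"name": "move_arm", "arguments": {"steps": [{"gripper":85,"delta_pos":[5.8,-2.6,10],"rot":[0,0,-0.8]},{"gripper":85,"delta_pos":[0,0,25],"rot":[0,0,0]},{"gripper":80,"delta_pos":[0,0,11],"rot":[0,0,0]},{"gripper":70,"delta_pos":[0,0,0],"rot":[0,0,0]},{"gripper":62,"delta_pos":[0,0,0],"rot":[0,0,0]},{"gripper":55,"delta_pos":[0,0,0],"rot":[0,0,0]},{"gripper":52,"delta_pos":[0,0,0],"rot":[0,0,0]}]}}

```text
t: 10.8
ee_pos: [587.1, 15.5, 28.5]
eef_rot: [0.0, 0.599, 0.801, 0.0]
wrist_force: [-0.8, 0.5, -0.1]
grip_width: 0.714
grip_force: 32.6
```

```bash
python3 -c "
from h import *
plan((435.5,-189,58),0,8,52)"
```

```text
at [587.1  15.5  28.5] yaw 16.4 t 10.8 per row mm 32.0 rot [0.01 0.   2.05] j [ 0.03  0.48 -0.2   0.89  0.    1.31]
{"gripper":52,"delta_pos":[-19.2, -25.4, -3.7],"rot":[0.0, 0.0, 2.1]},
{"gripper":52,"delta_pos":[-20.1, -24.7, -3.7],"rot":[0.0, 0.0, 2.1]},
{"gripper":52,"delta_pos":[-20.9, -24.0, -3.7],"rot":[0.0, 0.0, 2.1]},
{"gripper":52,"delta_pos":[-21.8, -23.2, -3.7],"rot":[0.0, 0.0, 2.1]},
{"gripper":52,"delta_pos":[-22.6, -22.4, -3.7],"rot":[0.0, 0.0, 2.1]},
{"gripper":52,"delta_pos":[-23.4, -21.6, -3.7],"rot":[0.0, 0.0, 2.1]},
{"gripper":52,"delta_pos":[-24.1, -20.7, -3.7],"rot":[0.0, 0.0, 2.1]},
{"gripper":52,"delta_pos":[-24.9, -19.9, -3.7],"rot":[0.0, 0.0, 2.1]},
```

Request:
{"name": "move_arm", "arguments": {"steps": [{"gripper":52,"delta_pos":[0,0,-10],"rot":[0,0,0]},{"gripper":52,"delta_pos":[0,0,-25],"rot":[0,0,0]},{"gripper":52,"delta_pos":[-19,-25.4,0],"rot":[0,0,2.1]},{"gripper":52,"delta_pos":[-20,-24.7,0],"rot":[0,0,2.1]},{"gripper":52,"delta_pos":[-21,-24,0],"rot":[0,0,2.1]},{"gripper":52,"delta_pos":[-21.8,-23.2,0],"rot":[0,0,2.1]},{"gripper":52,"delta_pos":[-22.6,-22.4,0],"rot":[0,0,2.1]},{"gripper":52,"delta_pos":[-23.4,-21.6,0],"rot":[0,0,2.1]}]}}

```text
t: 11.6
ee_pos: [472.0, -138.7, 63.8]
eef_rot: [0.001, 0.684, 0.73, 0.0]
wrist_force: [0.1, -0.1, -1.0]
grip_width: 0.712
grip_force: 32.9
```

Request:
{"name": "move_arm", "arguments": {"steps": [{"gripper":52,"delta_pos":[-22,-20.7,0],"rot":[0,0,2.1]},{"gripper":52,"delta_pos":[-22,-20,0],"rot":[0,0,2.1]},{"gripper":52,"delta_pos":[0,0,15],"rot":[0,0,0]},{"gripper":52,"delta_pos":[0,0,0],"rot":[0,0,0]},{"gripper":52,"delta_pos":[0,0,0],"rot":[0,0,0]}]}}

```text
t: 12.1
ee_pos: [434.2, -183.6, 48.4]
eef_rot: [0.0, 0.71, 0.705, 0.0]
wrist_force: [-0.0, -0.0, -1.0]
grip_width: 0.713
grip_force: 33.0
```

Run:
```python
from m import *
look((("fan",(590,14),15,30),))
p,d=camera("side");X=cloud("side",d)
plan((435.5,-184,6.5),0,3,52)
cv2.imwrite("pics/a5.png",cv2.resize(p[130:280,240:440],(800,600))[:,:,::-1])
```

```text
top fan 354 23.3 [590.   14.2] [60.8 59.9] 16.1 [590.   14.1]
side fan 609 23.8 [588.9  11.2] [60.7 64.1] 16.6 [589.7  11.2]
at [ 434.7 -183.3   48.4] yaw -0.3 t 12.25 per row mm 14.0 rot [ 0.02  0.   -0.11] j [-0.4   0.29 -0.46  0.83  0.    1.18]
{"gripper":52,"delta_pos":[-0.2, 0.3, 14.0],"rot":[0.0, 0.0, -0.1]},
{"gripper":52,"delta_pos":[-0.2, 0.3, 14.0],"rot":[0.0, 0.0, -0.1]},
{"gripper":52,"delta_pos":[-0.2, 0.3, 14.0],"rot":[0.0, 0.0, -0.1]},
```

View pics/a5.png

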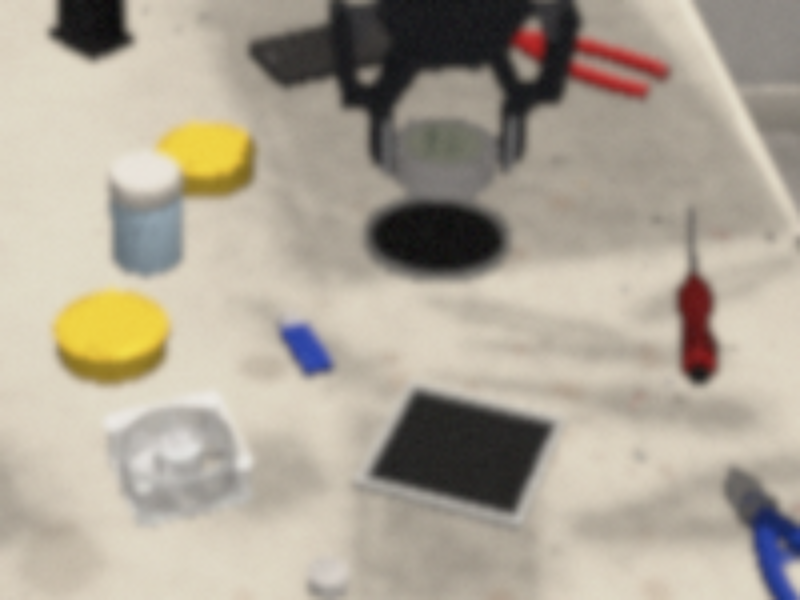

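The white tin is held level at crop (448,150) above the round tray at (440,238). The fan stayed put, about 16° turned. I'll check the tin's centre before lowering.

Run:
```python
from m import *
p,d=camera("side");X=cloud("side",d).reshape(-1,3)
q=X[(np.hypot(X[:,0]-434.5,X[:,1]+188)<40)&(X[:,2]>55)&(X[:,2]<72)]
s=q[abs(q[:,0]-434.5)<20];print(len(s),s.min(0),s.max(0),np.percentile(s[:,1],[2,98]),np.median(s[:,2]))
```

```text
300 [ 414.69941402 -218.31864563   55.22915256] [ 454.49489226 -156.4107837    69.16764817] [-216.29648935 -158.16188559] 66.25260703681417
```

Request:
{"name": "move_arm", "arguments": {"steps": [{"gripper":52,"delta_pos":[-2.5,0.5,16],"rot":[0,0,0]},{"gripper":52,"delta_pos":[0,0,16],"rot":[0,0,0]},{"gripper":52,"delta_pos":[0,0,9],"rot":[0,0,0]},{"gripper":52,"delta_pos":[0,0,0],"rot":[0,0,0]},{"gripper":65,"delta_pos":[0,0,0],"rot":[0,0,0]},{"gripper":72,"delta_pos":[0,0,0],"rot":[0,0,0]},{"gripper":76,"delta_pos":[0,0,-5],"rot":[0,0,0]},{"gripper":80,"delta_pos":[0,0,-30],"rot":[0,0,0]}]}}

```text
t: 13.1
ee_pos: [432.7, -185.4, 40.6]
eef_rot: [-0.002, 0.71, 0.705, -0.001]
wrist_force: [1.1, 0.2, -0.2]
grip_width: 0.942
grip_force: 0.0
```

Run:
```python
from m import *
plan((589.5,11.2,60),16,8,85)
```

```text
at [ 432.7 -185.4   40.6] yaw -0.4 t 13.1 per row mm 31.5 rot [-0.03 -0.02 -2.05] j [-0.4   0.3  -0.46  0.81  0.    1.17]
{"gripper":85,"delta_pos":[24.7, 19.4, -2.5],"rot":[-0.0, -0.0, -2.0]},
{"gripper":85,"delta_pos":[24.0, 20.3, -2.5],"rot":[-0.0, -0.0, -2.0]},
{"gripper":85,"delta_pos":[23.3, 21.1, -2.5],"rot":[-0.0, -0.0, -2.0]},
{"gripper":85,"delta_pos":[22.5, 22.0, -2.5],"rot":[-0.0, -0.0, -2.0]},
{"gripper":85,"delta_pos":[21.7, 22.8, -2.5],"rot":[-0.0, -0.0, -2.0]},
{"gripper":85,"delta_pos":[20.9, 23.5, -2.4],"rot":[-0.0, -0.0, -2.0]},
{"gripper":85,"delta_pos":[20.0, 24.2, -2.4],"rot":[-0.0, -0.0, -2.0]},
{"gripper":85,"delta_pos":[19.1, 24.9, -2.4],"rot":[-0.0, -0.0, -2.0]},
```

Request:
{"name": "move_arm", "arguments": {"steps": [{"gripper":85,"delta_pos":[0,0,-20],"rot":[0,0,0]},{"gripper":85,"delta_pos":[24.7,19.4,0],"rot":[0,0,-2]},{"gripper":85,"delta_pos":[24,20.3,0],"rot":[0,0,-2]},{"gripper":85,"delta_pos":[23.3,21.1,0],"rot":[0,0,-2]},{"gripper":85,"delta_pos":[22.5,22,0],"rot":[0,0,-2]},{"gripper":85,"delta_pos":[21.7,22.8,0],"rot":[0,0,-2]},{"gripper":85,"delta_pos":[20.9,23.5,0],"rot":[0,0,-2]},{"gripper":85,"delta_pos":[20,24.2,0],"rot":[0,0,-2]}]}}

```text
t: 13.9
ee_pos: [572.9, -13.2, 62.6]
eef_rot: [0.0, 0.618, 0.786, 0.0]
wrist_force: [-1.1, 0.0, -0.6]
grip_width: 0.996
grip_force: 0.0
```

Request:
{"name": "move_arm", "arguments": {"steps": [{"gripper":85,"delta_pos":[19,24.9,0],"rot":[0,0,-2]},{"gripper":85,"delta_pos":[0,0,0],"rot":[0,0,0]},{"gripper":85,"delta_pos":[0,0,0],"rot":[0,0,0]},{"gripper":85,"delta_pos":[0,0,0],"rot":[0,0,0]}]}}

```text
t: 14.3
ee_pos: [591.1, 9.4, 62.0]
eef_rot: [-0.0, 0.605, 0.796, -0.0]
wrist_force: [0.1, 0.2, 0.2]
grip_width: 0.994
grip_force: 0.0
```

Run:
```python
from m import *
look((("white",(434,-190),19,30),))
plan((589.5,11.2,2.5),16,3,85)
```

```text
top white 482 22.9 [ 434.6 -188.1] [60.3 59.7] 88.1 [ 434.6 -188.2]
side white 354 23.9 [ 433.4 -191.2] [62.1 63.5] 20.0 [ 433.9 -191.6]
at [591.1   9.2  62. ] yaw 15.5 t 14.4 per row mm 19.8 rot [-0.01 -0.   -0.16] j [ 0.02  0.45 -0.15  0.97 -0.    1.32]
{"gripper":85,"delta_pos":[0.8, -0.3, 19.8],"rot":[-0.0, -0.0, -0.2]},
{"gripper":85,"delta_pos":[0.8, -0.3, 19.8],"rot":[-0.0, -0.0, -0.2]},
{"gripper":85,"delta_pos":[0.8, -0.3, 19.8],"rot":[-0.0, -0.0, -0.2]},
```

Request:
{"name": "move_arm", "arguments": {"steps": [{"gripper":85,"delta_pos":[2.2,-0.9,15],"rot":[0,0,-0.5]},{"gripper":85,"delta_pos":[0,0,25],"rot":[0,0,0]},{"gripper":85,"delta_pos":[0,0,15],"rot":[0,0,0]},{"gripper":72,"delta_pos":[0,0,2],"rot":[0,0,0]},{"gripper":62,"delta_pos":[0,0,0],"rot":[0,0,0]},{"gripper":55,"delta_pos":[0,0,0],"rot":[0,0,0]},{"gripper":50,"delta_pos":[0,0,0],"rot":[0,0,0]},{"gripper":50,"delta_pos":[0,0,0],"rot":[0,0,0]}]}}

```text
t: 15.2
ee_pos: [590.8, 11.8, 5.5]
eef_rot: [0.001, 0.601, 0.799, 0.0]
wrist_force: [-0.3, -0.4, 2.2]
grip_width: 0.687
grip_force: 32.4
```

```bash
python3 -c "
from h import *
plan((447,2,7),-25,6,50)"
```

```text
at [590.8  11.8   5.5] yaw 16.1 t 15.2 per row mm 24.0 rot [ 0.01 -0.    6.85] j [ 0.02  0.51 -0.22  0.84  0.    1.31]
{"gripper":50,"delta_pos":[5.1, -23.5, -0.3],"rot":[0.0, -0.0, 6.9]},
{"gripper":50,"delta_pos":[2.2, -23.9, -0.3],"rot":[0.0, -0.0, 6.9]},
{"gripper":50,"delta_pos":[-0.6, -24.0, -0.3],"rot":[0.0, -0.0, 6.9]},
{"gripper":50,"delta_pos":[-3.5, -23.8, -0.3],"rot":[0.0, -0.0, 6.9]},
{"gripper":50,"delta_pos":[-6.3, -23.2, -0.3],"rot":[0.0, -0.0, 6.9]},
{"gripper":50,"delta_pos":[-9.0, -22.3, -0.3],"rot":[0.0, -0.0, 6.9]},
```

Request:
{"name": "move_arm", "arguments": {"steps": [{"gripper":50,"delta_pos":[0,0,-10],"rot":[0,0,0]},{"gripper":50,"delta_pos":[0,0,-25],"rot":[0,0,0]},{"gripper":50,"delta_pos":[5,-23.5,0],"rot":[0,0,6.9]},{"gripper":50,"delta_pos":[2.2,-24,0],"rot":[0,0,6.9]},{"gripper":50,"delta_pos":[-0.6,-24,0],"rot":[0,0,6.9]},{"gripper":50,"delta_pos":[-3.5,-23.8,0],"rot":[0,0,6.9]},{"gripper":50,"delta_pos":[-6.3,-23.2,0],"rot":[0,0,6.9]},{"gripper":50,"delta_pos":[-9,-22.3,0],"rot":[0,0,6.9]}]}}

```text
t: 16.0
ee_pos: [445.6, 2.3, 40.5]
eef_rot: [0.0, 0.846, 0.533, 0.0]
wrist_force: [-0.2, 0.0, -1.3]
grip_width: 0.69
grip_force: 32.5
```

Request:
{"name": "move_arm", "arguments": {"steps": [{"gripper":50,"delta_pos":[0,0,10],"rot":[0,0,0]},{"gripper":50,"delta_pos":[0,0,0],"rot":[0,0,0]},{"gripper":50,"delta_pos":[0,0,0],"rot":[0,0,0]}]}}

```text
t: 16.3
ee_pos: [447.4, 2.3, 30.0]
eef_rot: [0.0, 0.844, 0.536, 0.0]
wrist_force: [0.2, -0.7, -0.7]
grip_width: 0.688
grip_force: 32.4
```

Run:
```python
from m import *
plan((447,2,9),-25,2,50)
p,d=camera("side")
cv2.imwrite("pics/a6.png",cv2.resize(p[180:300,290:450],(800,600))[:,:,::-1])
```

```text
at [447.4   2.3  30. ] yaw -25.2 t 16.3 per row mm 10.5 rot [ 0.02 -0.01 -0.1 ] j [ 0.01  0.28 -0.54  0.76  0.    2.02]
{"gripper":50,"delta_pos":[-0.2, -0.1, 10.5],"rot":[0.0, -0.0, -0.1]},
{"gripper":50,"delta_pos":[-0.2, -0.1, 10.5],"rot":[0.0, -0.0, -0.1]},
```

View pics/a6.png

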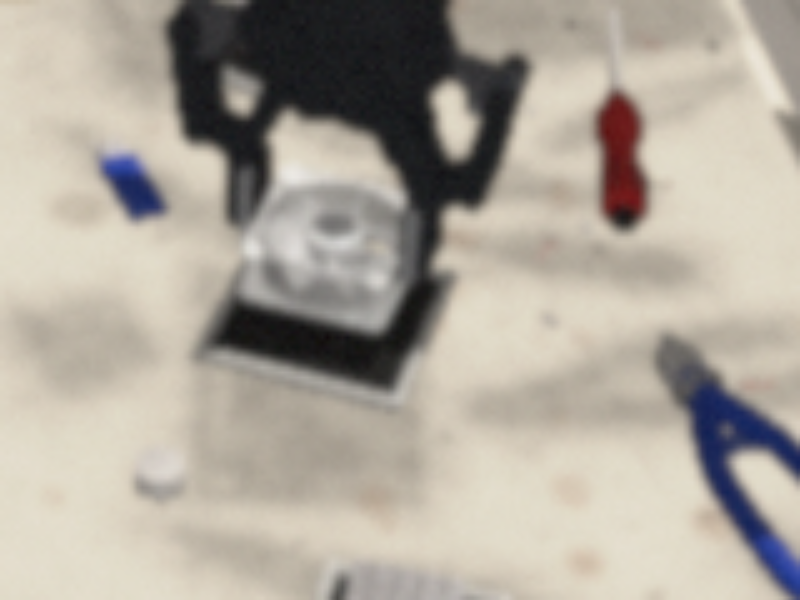

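The fan, at crop (325,250), is held over and lined up with the big square tray. I'll lower, release and retreat.

Request:
{"name": "move_arm", "arguments": {"steps": [{"gripper":50,"delta_pos":[0,0,10],"rot":[0,0,0]},{"gripper":50,"delta_pos":[0,0,9],"rot":[0,0,0]},{"gripper":50,"delta_pos":[0,0,2],"rot":[0,0,0]},{"gripper":50,"delta_pos":[0,0,0],"rot":[0,0,0]},{"gripper":62,"delta_pos":[0,0,0],"rot":[0,0,0]},{"gripper":70,"delta_pos":[0,0,0],"rot":[0,0,0]},{"gripper":76,"delta_pos":[0,0,-5],"rot":[0,0,0]},{"gripper":85,"delta_pos":[0,0,-30],"rot":[0,0,0]}]}}

```text
t: 17.15
ee_pos: [444.1, 2.3, 42.0]
eef_rot: [-0.002, 0.845, 0.535, -0.002]
wrist_force: [0.7, 0.8, -0.3]
grip_width: 0.996
grip_force: 0.0
```

Request:
{"name": "move_arm", "arguments": {"steps": [{"gripper":85,"delta_pos":[0,0,-40],"rot":[0,0,0]},{"gripper":85,"delta_pos":[0,0,-40],"rot":[0,0,0]},{"gripper":85,"delta_pos":[0,-40,0],"rot":[0,0,0]},{"gripper":85,"delta_pos":[0,-40,0],"rot":[0,0,0]},{"gripper":85,"delta_pos":[-30,0,0],"rot":[0,0,0]},{"gripper":85,"delta_pos":[-40,0,0],"rot":[0,0,0]},{"gripper":85,"delta_pos":[-40,0,0],"rot":[0,0,0]},{"gripper":85,"delta_pos":[0,0,0],"rot":[0,0,0]}]}}

```text
t: 17.95
ee_pos: [324.9, -65.6, 123.9]
eef_rot: [0.0, 0.846, 0.533, -0.001]
wrist_force: [-0.2, 0.0, 0.9]
grip_width: 1.002
grip_force: 0.0
```

Run:
```python
from m import *
look((("hs",(445,180),18,30),("flux",(602,200),19,30),("white",(434,-190),19,30),("fan",(447,2),20,36)),(190,140,220,130),"pics/a7.png")
print(env.get_obs()["ee_pos"])
```

```text
top hs 142 22.3 [446.9 182.9] [38.9 39.2] 70.0 [446.6 183. ]
top flux 311 23.5 [604.5 202.2] [48.  49.3] 48.8 [604.  202.4]
top white 488 22.7 [ 434.5 -188.1] [60.9 59.2] 89.4 [ 434.5 -188.1]
top fan 350 26.8 [445.7   5.2] [59.8 60. ] 65.1 [445.9   4.6]
side hs 461 22.9 [446.4 179.4] [41.6 39.2] 70.2 [446.6 179.8]
side flux 611 24.4 [604.2 199.5] [51.3 47.7] 88.7 [604.  199.5]
side white 353 23.8 [ 433.7 -191.6] [61.9 62.6] 8.2 [ 433.7 -191.3]
side fan 523 27.2 [445.2   2.5] [65.  60.8] 64.8 [445.3   2.5]
[326.84701047 -63.65988117 124.02619755]
```

View pics/a7.png

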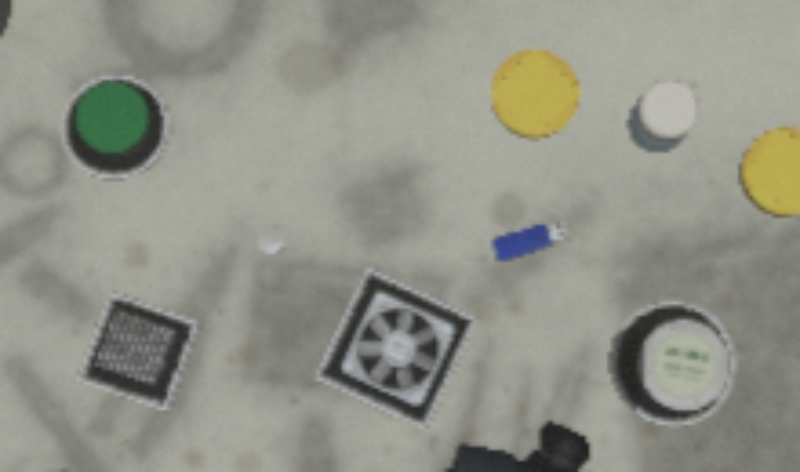

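All four parts sit flat and aligned in their trays: the green tin at (113,117), the heatsink at (135,345), the fan at (398,345) and the white tin at (686,365). Each centre measures within about 4 mm of its tray's centre. The tub at (665,112) looks undisturbed.

```bash
python3 -c "
from h import *
print(order.hand_in())"
```

```text
the job is handed in; nothing more can be done
None
```

I handed the job in at about 18 s: all four parts measured flat, released and within about 4 mm of their own trays' centres, the fan and heatsink lined up with theirs, and the tub was not touched (no verdict came back).

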